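Turn round the queue of reel spools

TASK

Four fishing-reel spools stand on the incoming rack, each on the tag of its own colour. Move all four to the posts of the empty outgoing rack in reverse order: the spool nearest the incoming rack's black end block goes on the post farthest from the outgoing rack's black end block, the next one on the post second farthest, and so on. Leave each standing upright and flat on its pad with the post inside its bore, and do not tip any over on the way.

Things in the scene. Friction and masses are not known exactly. Their poses are not given: they have to be found in the camera images.
- spool_red: red fishing-reel spool, loose, about 60 g: an upright tube 50 mm in outer diameter, 34 mm high, with an open 26 mm bore right through, red line and top lip, bare metal skirt below. Origin: centre of its underside, z up along the bore. At the start it stands over the post of the red tag.
- spool_yellow: yellow fishing-reel spool, loose, about 60 g: an upright tube 50 mm in outer diameter, 34 mm high, with an open 26 mm bore right through, yellow line and top lip, bare metal skirt below. Origin: centre of its underside, z up along the bore. At the start it stands over the post of the yellow tag.
- spool_green: green fishing-reel spool, loose, about 60 g: an upright tube 50 mm in outer diameter, 34 mm high, with an open 26 mm bore right through, green line and top lip, bare metal skirt below. Origin: centre of its underside, z up along the bore. At the start it stands over the post of the green tag.
- spool_blue: blue fishing-reel spool, loose, about 60 g: an upright tube 50 mm in outer diameter, 34 mm high, with an open 26 mm bore right through, blue line and top lip, bare metal skirt below. Origin: centre of its underside, z up along the bore. At the start it stands over the post of the blue tag.
- tag_red: red job tag, fixed on the incoming rack: a flat plate 60 mm (x, along the row) by 90 mm (y) and 4 mm thick with a steel post in its middle, 6 mm in diameter, rising 24 mm above the plate. Origin: centre of the plate's underside, under the post (16 mm above the bench). Stays where it is and is seen under and beside its spool.
- tag_yellow: yellow job tag, fixed on the incoming rack: a flat plate 60 mm (x, along the row) by 90 mm (y) and 4 mm thick with a steel post in its middle, 6 mm in diameter, rising 24 mm above the plate. Origin: centre of the plate's underside, under the post (16 mm above the bench). Stays where it is and is seen under and beside its spool.
- tag_green: green job tag, fixed on the incoming rack: a flat plate 60 mm (x, along the row) by 90 mm (y) and 4 mm thick with a steel post in its middle, 6 mm in diameter, rising 24 mm above the plate. Origin: centre of the plate's underside, under the post (16 mm above the bench). Stays where it is and is seen under and beside its spool.
- tag_blue: blue job tag, fixed on the incoming rack: a flat plate 60 mm (x, along the row) by 90 mm (y) and 4 mm thick with a steel post in its middle, 6 mm in diameter, rising 24 mm above the plate. Origin: centre of the plate's underside, under the post (16 mm above the bench). Stays where it is and is seen under and beside its spool.
- rack_in: incoming rack, aluminium, top at z = 16 mm, 290 x 100 mm, fixed. Origin: middle of its underside, on the bench; x runs along the row towards the black end block (30 mm high, centred at x = +150 mm), z up. Places at x = -99, -33, +33, +99 mm, y = 0, with the coloured tags lying on them in an order that changes.
- rack_out: outgoing rack, aluminium, empty at first, 290 x 100 mm, fixed. Origin: middle of its underside, on the bench; x runs along the row towards the black end block (30 mm high, centred at x = +150 mm), z up. Places at x = -99, -33, +33, +99 mm, y = 0: grey pads, tops at z = 20 mm, each with a central steel post 6 mm thick and 24 mm high above the pad, 10 mm of play inside a spool.

How it is judged:
By the outcome, as a careful person would: the job done as asked, in the order asked, and still so for the second after the job is handed in, with the robot touching nothing.
It also fails if it takes over 96 s, if anything falls off the work surface, if the arm or the gripper's body presses on something with over 40 N, if the wrist force passes 120 N, or if a joint passes its speed limit or range.

ROBOT

A 7-joint arm with a two-finger parallel gripper is mounted at the origin on the work surface. World frame = base frame: x ahead of the robot, y to its left, z up, the work surface at z = 0. Lengths are in m, angles in rad, forces in N, time in s.
With the tool pointing down it reaches from about 0.4 to 0.85 m from the base axis. Payload 4.5 kg.
Tool frame: the origin (TCP) lies at the very end of the fingers, on their centre line; the grasp point (between the pads) lies 19 mm behind it; z points along the fingers, y is the line along which they close (so a half turn about z gives the same grasp; the last joint's range is limited). The gripper opens to 88 mm and grips with 3 to 60 N. Pads are 18 mm wide; open, the fingers measure 123 mm over their backs; the gripper's body (75 mm by 187 mm) begins 45 mm behind the grasp point.
Start: joints at [-1.167, 0.689, -0.195, 1.565, 0.157, 0.902, -0.215], TCP at [0.226, 0.583, 0.239] pointing down, gripper open.
Joint ranges: [-3.01, 3.01], [-0.46, 2.08], [-1.47, 1.51], [0.13, 2.56], [-1, 4.14], [0.04, 2.09], [-2.66, 2.66]. Speed limits (rad/s): [2.57, 2.57, 3.14, 3.14, 3.14, 3.14, 3.14].

INTERFACE

Orientations are given as a unit quaternion [x, y, z, w].
In Python, from plant import r, optics gives the robot as it stands.
- The arm moves only by the tool servo_tool, never from a script. Its arguments are lists of equal length, an entry for each row: "translation": the shift along the tool's x, y, z in m, a list of three; "turn": the turn, a rotation vector about the tool's x, y, z in rad, a list of three. In form: {"translation": [[dx, dy, dz], ...], "turn": [[rx, ry, rz], ...]}. A call has 1 to 10 rows; each row shifts and turns the commanded pose from where the row before left it, along the tool's axes as they then stand; what a row does not reach is not made up. A row lasts 1/8 s, in which the tool goes at most 62.5 mm and 10.7 degrees, less where a joint would pass 70% of its speed; a pose out of reach is approached as far as the arm can. A call is refused whole if a number of a shift passes 0.0625 or a number of a turn 0.188, either way. A call with a gripper value outside its range is refused whole. "grip" is the opening, from 0 (shut) to 1 (fully open), set as the call begins (left out, the last holds). The fingers move at their own pace and stop on an object; "grip_force" is the grip in N (left out, the last holds). Time passes only in rows, so rows that do not move let the fingers close. It gives the time, the measured TCP pose, the force, the opening and the grip force at its end, in the units of the state.
- r.get_state(): the state, without advancing time (a new reading comes with each control period).
- optics.snapshot(name): name is "scene" or "side" or "wrist"; returns a dict with "img" (420x560x3 uint8, red, green, blue), "z_map" (420x560 float32, m along the optical axis (not along the pixel's ray), 0 where there is no reading), "mtx" (3x3 intrinsics, pixels), "k1" (the pictures are not rectified: a ray, as slopes to the right and down, at radius r is drawn at 1 + k1 r^2 times it, then the intrinsics apply), "R" (3x3) and "t" (3): a world point X has camera coordinates R X + t. Camera axes: x right, y down, z forward; pixel columns grow to the right and rows downward; lengths in m; the calibration is good to about 2 mm. A picture is of the moment at which its call begins.
- r.finish_job(): hands the job in; it is judged then, once.
The state is a dict: "clock": time; "q": joint angles; "qd": joint speeds; "joint_torque": joint torques, N m; "tool_pos": TCP position; "eef_rot": TCP orientation; "contact_force": force on the tool from outside, world axes, zero at the start; "moment": the same for the moment, N m; "opening": opening from 0.0 (shut) to 1.0 (fully open); "finger_force": force on a finger pad.
Only numpy, scipy, OpenCV 4.12 (cv2) and the standard library are available. Lean on these libraries where they do the work, as an engineer would, in place of code of your own. Each camera call takes 0.05 s, during which the arm holds its last target. There are 200 camera calls.

## Working session

There is one attempt and no reset: what is moved stays moved. The work goes in short steps, Python scripts to look and compute and a tool call to move; the robot and the scene stay as the last step left them, time stands still between calls to the robot, and variables do not carry over. Pictures are saved under pics/ and viewed, at most 14 in all, crops included, and the job is handed in when it is done.

Besides the shell and the picture viewer there is one more tool, called after ">>>" as name(argument=value, ...) on one line, values as JSON. servo_tool: Moves the arm, as the interface text tells. Its arguments: {"type":"object","properties":{"translation":{"type":"array"},"turn":{"type":"array"},"grip":{"type":"number"},"grip_force":{"type":"number"}},"required":["translation","turn"]}

```bash
ls; mkdir -p pics; python3 - <<'E'
from plant import r, optics
import cv2,numpy as np
print(r.get_state())
a=[optics.snapshot(n) for n in("scene","side")]
for n,s in zip("ab",a):
    cv2.imwrite(f"pics/{n}.png",s["img"][:,:,::-1]); np.savez(f"/tmp/{n}.npz",**s)
    print(s["mtx"],s["k1"],s["R"],s["t"])
E
```

```text
pics
{'clock': 0.0, 'q': array([-1.16722981,  0.68994795, -0.19451096,  1.5663449 ,  0.15729602,
        0.90246813, -0.21509697]), 'qd': array([ 1.47763870e-03, -2.82803635e-04, -1.20318103e-04, -8.34127092e-05,
        7.69128171e-04,  5.75183039e-04, -6.71718089e-06]), 'joint_torque': array([-4.12093514e-04, -5.27574027e+01, -1.26683347e+00, -1.53426844e+01,
       -5.25453652e-02,  6.86321320e-03,  1.82846484e-04]), 'tool_pos': array([0.22569435, 0.58216011, 0.2379322 ]), 'eef_rot': array([ 1.83791053e-01,  9.82964933e-01, -8.83187693e-04, -1.00261456e-04]), 'contact_force': array([ 0.32857717, -0.10879193,  0.25029895]), 'moment': array([-0.03030945,  0.00573412, -0.03128567]), 'finger_force': 0.0, 'opening': 0.9948896444955301}
[[480.87208524   0.         271.6795302 ]
 [  0.         480.87208524 202.97625872]
 [  0.           0.           1.        ]] 0.01710392399675419 [[-0.31353369  0.94956914  0.00388133]
 [ 0.61957549  0.20766875 -0.75696757]
 [-0.71959908 -0.23493006 -0.65344092]] [ 0.17112204 -0.29810668  1.30259276]
[[390.80471787   0.         277.7943502 ]
 [  0.         390.80471787 204.31808596]
 [  0.           0.           1.        ]] -0.09130916880004615 [[-0.98925762 -0.14613594  0.00369371]
 [-0.08150222  0.53039551 -0.84382343]
 [ 0.1213538  -0.83505981 -0.53660821]] [0.55347131 0.09201146 0.58846079]
```

View pics/a.png

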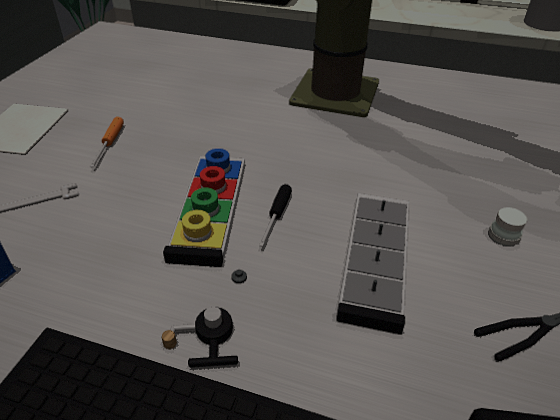

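View pics/b.png

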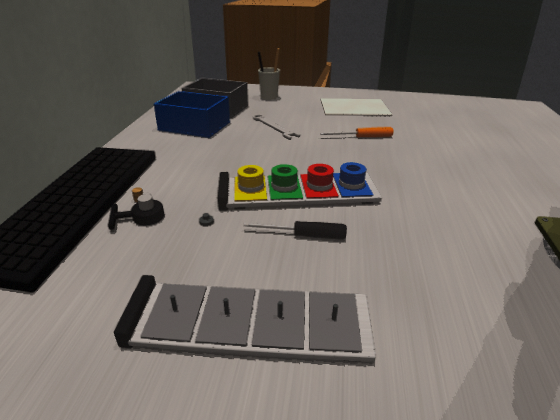

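The scene view shows the incoming rack: yellow (196,222) is nearest the black block (193,254), then green (204,200), red (212,176) and blue (217,157). The outgoing posts are at (374,285), (377,255), (380,229) and (383,203), with the block at (372,315). The side view agrees.

```bash
cat > h.py <<'E'
import cv2,numpy as np
def rays(s,uv):
    n=cv2.undistortPoints(np.float64(uv).reshape(-1,1,2),s["mtx"],np.array([s["k1"],0,0,0,0.])).reshape(-1,2)
    d=np.c_[n,np.ones(len(n))]@s["R"]; return -s["R"].T@s["t"],d   # d in world, unit depth
def plane(s,uv,z):
    o,d=rays(s,uv); return o+d*((z-o[2])/d[:,2])[:,None]
def cloud(s):
    h,w=s["z_map"].shape; u,v=np.meshgrid(np.arange(w),np.arange(h))
    o,d=rays(s,np.c_[u.ravel(),v.ravel()]); p=o+d*s["z_map"].reshape(-1,1)
    p[s["z_map"].ravel()==0]=np.nan; return p.reshape(h,w,3)
def masks(s):
    H=cv2.cvtColor(s["img"],cv2.COLOR_RGB2HSV); h,S,V=[H[...,i].astype(int) for i in range(3)]
    ok=(S>110)&(V>50)
    return dict(yellow=ok&(h>20)&(h<35),green=ok&(h>45)&(h<90),red=ok&((h<8)|(h>172)),blue=ok&(h>100)&(h<130))
def circ(p):
    A=np.c_[2*p,np.ones(len(p))]; x=np.linalg.lstsq(A,(p**2).sum(1),rcond=None)[0]
    return x[:2],np.sqrt(x[2]+x[0]**2+x[1]**2)
E
python3 - <<'E'
from h import *
for n,box_in,box_out in(("a",(160,140,250,245),(352,195,412,308)),("b",(228,155,385,200),(150,283,366,352))):
    s=dict(np.load(f"/tmp/{n}.npz")); P=cloud(s); M=masks(s)
    u0,v0,u1,v1=box_in; roi=np.zeros(P.shape[:2],bool); roi[v0:v1,u0:u1]=1
    for c,m in M.items():
        m=m&roi; p=P[m]; p=p[~np.isnan(p[:,0])]; z=p[:,2]
        tg=p[(z<.028)]; top=p[z>.047]
        # silhouette: visible lip points from depth
        mn=(top.min(0)+top.max(0))/2
        print(n,c,m.sum(),"tag z",np.median(tg[:,2]).round(4),"minrect",[np.round(x,3) for x in cv2.minAreaRect(tg[:,:2].astype(np.float32))],"| top z",np.percentile(top[:,2],[5,50,95]).round(4),"mid",mn[:2].round(4),"ext",np.ptp(top,0)[:2].round(4),"encl",cv2.minEnclosingCircle(top[:,:2].astype(np.float32)))
    u0,v0,u1,v1=box_out; H=P[v0:v1,u0:u1]; m=(H[...,2]>.028).astype(np.uint8)
    k,l,st,ce=cv2.connectedComponentsWithStats(m)
    for i in range(1,k):
        if st[i,4]<8: continue
        q=H[l==i]; vs,us=np.nonzero(l==i); t=vs<=vs.min()+1
        print(n,"post",st[i,4],"px",us.mean()+u0,vs.min()+v0,"mean",q.mean(0).round(4),"max z",q[:,2].max().round(4),"toppx->plane44",plane(s,[[us[t].mean()+u0,vs[t].mean()+v0]],.043)[0].round(4))
E
```

```text
a yellow 1244 tag z 0.0206 minrect [array([ 0.624, -0.111]), array([0.071, 0.091]), np.float64(15.062)] | top z [0.048  0.0544 0.0563] mid [ 0.6032 -0.1181] ext [0.1025 0.0592] encl ((0.6022824048995972, -0.12053230404853821), 0.05473066866397858)
a green 657 tag z 0.021 minrect [array([ 0.567, -0.124]), array([0.059, 0.088]), np.float64(13.199)] | top z [0.0523 0.0548 0.0563] mid [ 0.5859 -0.1247] ext [0.0888 0.0466] encl ((0.5858813524246216, -0.12911872565746307), 0.045058708637952805)
a red 685 tag z 0.021 minrect [array([ 0.502, -0.139]), array([0.062, 0.09 ]), np.float64(13.989)] | top z [0.0488 0.0544 0.0564] mid [ 0.5203 -0.1378] ext [0.0902 0.0471] encl ((0.5202851295471191, -0.1440175473690033), 0.045589856803417206)
a blue 507 tag z 0.021 minrect [array([ 0.44 , -0.153]), array([0.062, 0.088]), np.float64(13.32)] | top z [0.0516 0.0545 0.0566] mid [ 0.459  -0.1531] ext [0.0833 0.047 ] encl ((0.45944342017173767, -0.1539965718984604), 0.04236088693141937)
a post 24 px 382.6666666666667 199 mean [0.464  0.1912 0.0376] max z 0.0448 toppx->plane44 [0.4601 0.1904 0.043 ]
a post
[... 1176 characters left out ...]
b blue 543 tag z 0.0196 minrect [array([ 0.437, -0.153]), array([0.06, 0.09]), np.float64(13.039)] | top z [0.0484 0.0534 0.0545] mid [ 0.4386 -0.1527] ext [0.0472 0.0502] encl ((0.4372389614582062, -0.15276777744293213), 0.02550642378628254)
b post 56 px 173.17857142857142 295 mean [0.6584 0.2093 0.0378] max z 0.0442 toppx->plane44 [0.659  0.2068 0.043 ]
b post 58 px 225.98275862068965 298 mean [0.5929 0.2041 0.0374] max z 0.0444 toppx->plane44 [0.5939 0.2011 0.043 ]
b post 59 px 279.1186440677966 301 mean [0.5286 0.1992 0.0374] max z 0.046 toppx->plane44 [0.5286 0.1959 0.043 ]
b post 59 px 334.81355932203394 304 mean [0.4622 0.1942 0.0376] max z 0.0453 toppx->plane44 [0.4622 0.1911 0.043 ]
```

```bash
cat > go.py <<'E'
import sys,numpy as np
from plant import r
from scipy.spatial.transform import Rotation as R
# spool centres / post centres (m)
S=dict(yellow=(.629,-.111),green=(.566,-.1235),red=(.4997,-.1366),blue=(.4375,-.1528))
P=dict(yellow=(.462,.1912),green=(.5282,.1964),red=(.594,.2015),blue=(.6595,.2067))
HIN,HOUT=103.,94.5   # heading of tool y
def rep(xy,z,h):
    s=r.get_state(); q=R.from_quat(s["eef_rot"]); M=q.as_matrix()
    T=R.from_euler("z",h-90,degrees=True)*R.from_matrix(np.diag([-1.,1,-1]))
    tr=(q.inv()*T).as_rotvec()
    d=np.r_[xy,z]-s["tool_pos"]
    print("pos",s["tool_pos"].round(4),"turn first",tr.round(3),"then tool shift",(T.inv().as_matrix()@d).round(4),"F",s["contact_force"].round(1),"open",round(s["opening"],3),"t",s["clock"],"q",s["q"].round(2))
if __name__=="__main__":
    k,c,z=sys.argv[1:]; rep((S if k=="S" else P)[c],float(z),HIN if k=="S" else HOUT)
E
python3 go.py S yellow .13
```

```text
pos [0.2257 0.5822 0.238 ] turn first [-0.002 -0.    -0.597] then tool shift [-0.237  -0.7662  0.108 ] F [-0.2 -0.1 -0.4] open 1.003 t 0.1 q [-1.17  0.69 -0.19  1.57  0.16  0.9  -0.22]
```

>>> servo_tool(translation=[[0,0,0],[0,0,0],[0,0,0],[0,0,0]], turn=[[0,0,-0.149],[0,0,-0.149],[0,0,-0.149],[0,0,-0.149]], grip=1)

```text
clock: 0.6
tool_pos: [0.2259, 0.5824, 0.2383]
eef_rot: [-0.115, 0.993, -0.001, -0.0]
contact_force: [-0.3, 0.1, -0.5]
opening: 0.999
finger_force: 0.0
```

```bash
python3 go.py S yellow .13
```

```text
pos [0.2259 0.5824 0.2383] turn first [-0.001 -0.     0.004] then tool shift [-0.2368 -0.7663  0.1083] F [-0.3  0.1 -0.5] open 0.999 t 0.6 q [-1.07  0.7  -0.37  1.56  0.29  0.93  0.27]
```

>>> servo_tool(translation=[[-0.0148,-0.0479,0],[-0.0148,-0.0479,0],[-0.0148,-0.0479,0],[-0.0148,-0.0479,0],[-0.0148,-0.0479,0],[-0.0148,-0.0479,0],[-0.0148,-0.0479,0],[-0.0148,-0.0479,0],[-0.0148,-0.0479,0],[-0.0148,-0.0479,0]], turn=[[0,0,0],[0,0,0],[0,0,0],[0,0,0],[0,0,0],[0,0,0],[0,0,0],[0,0,0],[0,0,0],[0,0,0]])

```text
clock: 1.85
tool_pos: [0.4781, 0.1476, 0.2385]
eef_rot: [-0.113, 0.994, 0.0, -0.0]
contact_force: [0.6, 0.3, -0.3]
opening: 0.996
finger_force: 0.0
```

>>> servo_tool(translation=[[-0.0148,-0.0479,0.018],[-0.0148,-0.0479,0.018],[-0.0148,-0.0479,0.018],[-0.0148,-0.0479,0.018],[-0.0148,-0.0479,0.018],[-0.0148,-0.0479,0.018],[0,0,0],[0,0,0]], turn=[[0,0,0],[0,0,0],[0,0,0],[0,0,0],[0,0,0],[0,0,0],[0,0,0],[0,0,0]])

```text
clock: 2.85
tool_pos: [0.628, -0.11, 0.1303]
eef_rot: [-0.113, 0.994, 0.001, -0.0]
contact_force: [-0.3, 0.9, 0.9]
opening: 1.001
finger_force: 0.0
```

```bash
python3 go.py S yellow .13; python3 - <<'E'
from plant import optics
from h import *
s=optics.snapshot("wrist"); np.savez("/tmp/w1.npz",**s); cv2.imwrite("pics/w1.png",s["img"][:,:,::-1])
P=cloud(s)
for c,m in masks(s).items():
    p=P[m&(P[...,2]>.047)&(P[...,2]<.062)]
    if len(p)>20: print(c,len(p),np.median(p[:,2]).round(4),cv2.minEnclosingCircle(p[:,:2].astype(np.float32)))
E
```

```text
pos [ 0.628  -0.11    0.1303] turn first [ 0.002 -0.001 -0.   ] then tool shift [-0.0007 -0.0012  0.0003] F [-0.3  0.9  0.9] open 1.001 t 2.85 q [ 0.32  0.86 -0.4   1.61  0.44  0.76  1.51]
yellow 3090 0.0542 ((0.6292216777801514, -0.11288891732692719), 0.0249013788998127)
green 3839 0.0543 ((0.5671453475952148, -0.12546506524085999), 0.025003064423799515)
red 2229 0.0543 ((0.5039483904838562, -0.13794729113578796), 0.02416689321398735)
```

View pics/w1.png

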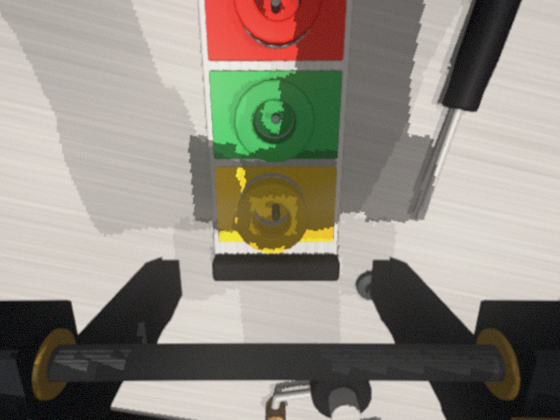

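The wrist view shows the yellow spool (275,210) on its post between the open fingers, with green (275,118) and red (275,5) behind it. The centres agree with the side view within 2 mm, so I'm descending and gripping.

>>> servo_tool(translation=[[-0.0008,-0.002,0.02],[0,0,0.03],[0,0,0.03],[0,0,0.015],[0,0,0.008],[0,0,0]], turn=[[0,0,0],[0,0,0],[0,0,0],[0,0,0],[0,0,0],[0,0,0]])

```text
clock: 3.65
tool_pos: [0.6298, -0.1125, 0.0277]
eef_rot: [-0.113, 0.994, 0.0, 0.0]
contact_force: [-0.7, 0.3, 0.5]
opening: 1.0
finger_force: 0.0
```

>>> servo_tool(translation=[[0,0,0],[0,0,0],[0,0,0],[0,0,0],[0,0,0],[0,0,0],[0,0,0],[0,0,0]], turn=[[0,0,0],[0,0,0],[0,0,0],[0,0,0],[0,0,0],[0,0,0],[0,0,0],[0,0,0]], grip=0.4, grip_force=15)

```text
clock: 4.65
tool_pos: [0.6299, -0.1128, 0.0279]
eef_rot: [-0.113, 0.994, -0.0, 0.0]
contact_force: [-0.7, -0.8, 3.6]
opening: 0.551
finger_force: 15.0
```

>>> servo_tool(translation=[[0,0,-0.01],[0,0,-0.025],[0,0,-0.04],[0,0,0],[0,0,0]], turn=[[0,0,0],[0,0,0],[0,0,0],[0,0,0.148],[0,0,0]])

```text
clock: 5.28
tool_pos: [0.6298, -0.1127, 0.1034]
eef_rot: [-0.04, 0.999, -0.0, 0.0]
contact_force: [0.2, 0.3, -1.3]
opening: 0.55
finger_force: 15.0
```

```bash
python3 go.py P yellow .103
```

```text
pos [ 0.6298 -0.1127  0.1034] turn first [-0.     0.     0.001] then tool shift [0.1435 0.3162 0.0004] F [ 0.2  0.3 -1.3] open 0.55 t 5.275 q [ 0.29  0.89 -0.35  1.62  0.42  0.7   1.39]
```

>>> servo_tool(translation=[[0.0072,0.0158,0],[0.0143,0.0316,0],[0.0143,0.0316,0],[0.0143,0.0316,0],[0.0143,0.0316,0],[0.0143,0.0316,0],[0.0143,0.0316,0],[0.0143,0.0316,0],[0.0143,0.0316,0],[0.0143,0.0316,0]], turn=[[0,0,0],[0,0,0],[0,0,0],[0,0,0],[0,0,0],[0,0,0],[0,0,0],[0,0,0],[0,0,0],[0,0,0]])

```text
clock: 6.52
tool_pos: [0.4686, 0.1776, 0.1024]
eef_rot: [-0.041, 0.999, 0.0, -0.001]
contact_force: [0.7, 0.8, -0.8]
opening: 0.553
finger_force: 15.0
```

>>> servo_tool(translation=[[0.0072,0.0158,0],[0,0,0],[0,0,0],[0,0,0]], turn=[[0,0,0],[0,0,0],[0,0,0],[0,0,0]])

```text
clock: 7.02
tool_pos: [0.4627, 0.1899, 0.1026]
eef_rot: [-0.038, 0.999, -0.0, -0.0]
contact_force: [-0.3, 0.7, 0.1]
opening: 0.554
finger_force: 15.0
```

```bash
python3 go.py P yellow .0285;  python3 - <<'E'
from plant import optics
from h import *
a=[optics.snapshot(n) for n in("side","wrist")]
cv2.imwrite("pics/w2.png",cv2.resize(np.hstack([x["img"][:,:,::-1] for x in a]),(800,300)))
E
```

```text
pos [0.4627 0.1899 0.1026] turn first [-0.001 -0.    -0.002] then tool shift [0.0006 0.0014 0.0741] F [-0.3  0.7  0.1] open 0.554 t 7.025 q [-0.37  0.76 -0.19  2.05  0.37  0.36  0.79]
```

View pics/w2.png

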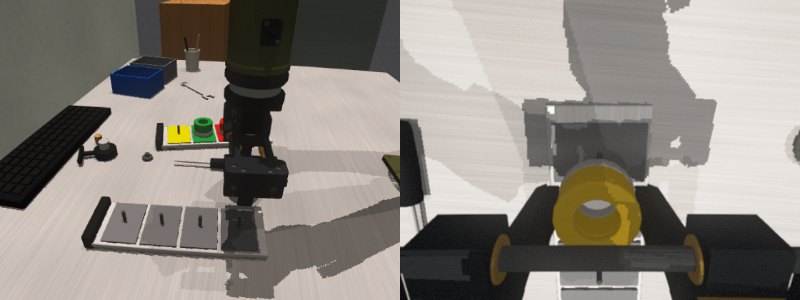

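```bash
cat > tilt.py <<'E'
import sys
from plant import optics,r
from h import *
c=sys.argv[1]; s=optics.snapshot("wrist"); P=cloud(s); t=r.get_state()["tool_pos"]
p=P[masks(s)[c]]; p=p[np.linalg.norm(p[:,:2]-t[:2],axis=1)<.04]
zt=np.percentile(p[:,2],95); q=p[p[:,2]>zt-.004]
A=np.c_[q[:,:2]-t[:2],np.ones(len(q))]; k=np.linalg.lstsq(A,q[:,2],rcond=None)[0]
cc,rr=cv2.minEnclosingCircle(q[:,:2].astype(np.float32))
print(c,"slope",k[:2].round(3),"top z - tcp",(k[2]-t[2]).round(4),"centre-tcp",(np.array(cc)-t[:2]).round(4),"r",round(rr,4),"n",len(q))
E
python3 tilt.py yellow
```

```text
yellow slope [-0.206  0.032] top z - tcp 0.0271 centre-tcp [-0.0128  0.0002] r 0.0351 n 7178
```

```bash
python3 - <<'E'
from plant import optics,r
from h import *
s=optics.snapshot("wrist"); P=cloud(s); t=r.get_state()["tool_pos"]; m=masks(s)["yellow"]
n=np.cross(P[2:,1:-1]-P[:-2,1:-1],P[1:-1,2:]-P[1:-1,:-2]); 
for v in range(220,370,10): print(v,[ (u,*(1000*(P[v,u]-t)).round(0).astype(int)) for u in range(225,345,12) if m[v,u]])
cv2.imwrite("pics/w3.png",cv2.resize(s["img"][200:400,180:400,::-1],None,fx=2.5,fy=2.5))
E
```

```text
220 []
230 []
240 [(249, np.int64(-20), np.int64(-14), np.int64(6)), (261, np.int64(-23), np.int64(-8), np.int64(11)), (273, np.int64(-24), np.int64(-4), np.int64(14)), (285, np.int64(-24), np.int64(1), np.int64(13)), (297, np.int64(-24), np.int64(7), np.int64(10))]
250 [(237, np.int64(-17), np.int64(-18), np.int64(10)), (249, np.int64(-22), np.int64(-13), np.int64(19)), (261, np.int64(-22), np.int64(-8), np.int64(20)), (273, np.int64(-24), np.int64(-3), np.int64(23)), (285, np.int64(-25), np.int64(1), np.int64(24)), (297, np.int64(-24), np.int64(6), np.int64(20)), (309, np.int64(-21), np.int64(11), np.int64(14))]
260 [(237, np.int64(-18), np.int64(-17), np.int64(20)), (249, np.int64(-22), np.int64(-12), np.int64(27)), (261, np.int64(-22), np.int64(-8), np.int64(27)), (273, np.int64(-22), np.int64(-3), np.int64(26)), (285, np.int64(-22), np.int64(1), np.int64(26)), (297, np.int64(-23), np.int64(6), np.int64(27)), (309, np.int64(-23), np.int64(10), np.int64(26)), (321, np.int64(-16), np.int64(17), np.int64(13))]
270 [(225, np.int64(-12), np.int64(-22), np.int64(19)), (237, np.int64(-1
[... 2574 characters left out ...]
 (261, np.int64(13), np.int64(-6), np.int64(23)), (273, np.int64(14), np.int64(-1), np.int64(21)), (285, np.int64(13), np.int64(4), np.int64(21)), (297, np.int64(9), np.int64(9), np.int64(25)), (309, np.int64(8), np.int64(14), np.int64(26)), (321, np.int64(8), np.int64(18), np.int64(26))]
340 [(237, np.int64(15), np.int64(-15), np.int64(27)), (249, np.int64(15), np.int64(-10), np.int64(26)), (261, np.int64(14), np.int64(-5), np.int64(26)), (273, np.int64(14), np.int64(-1), np.int64(27)), (285, np.int64(14), np.int64(4), np.int64(26)), (297, np.int64(13), np.int64(9), np.int64(27)), (309, np.int64(12), np.int64(14), np.int64(27)), (321, np.int64(13), np.int64(19), np.int64(26))]
350 []
360 []
```

View pics/w3.png

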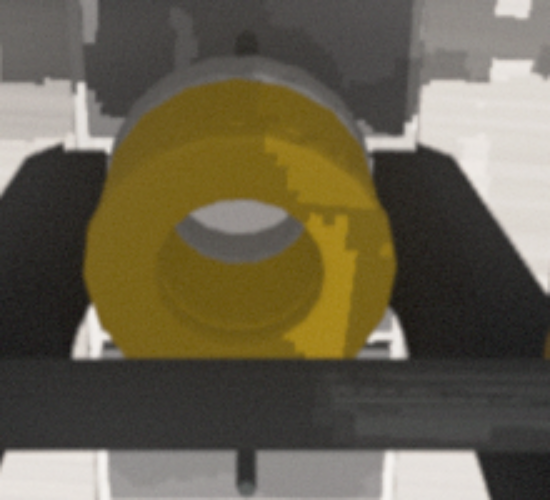

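The crop shows the yellow spool held level: its lip is 26–27 mm above the TCP all round, and the bore is centred within 1 mm. I'm lowering it.

>>> servo_tool(translation=[[0.0006,0.0014,0.01],[0,0,0.02],[0,0,0.02],[0,0,0.015],[0,0,0.006],[0,0,0.0035],[0,0,0],[0,0,0]], turn=[[0,0,0],[0,0,0],[0,0,0],[0,0,0],[0,0,0],[0,0,0],[0,0,0],[0,0,0]])

```text
clock: 8.22
tool_pos: [0.462, 0.1926, 0.0286]
eef_rot: [-0.039, 0.999, 0.0, 0.0]
contact_force: [-0.1, 0.3, -0.1]
opening: 0.553
finger_force: 15.0
```

>>> servo_tool(translation=[[0,0,0],[0,0,0],[0,0,0],[0,0,0],[0,0,0],[0,0,0],[0,0,0]], turn=[[0,0,0],[0,0,0],[0,0,0],[0,0,0],[0,0,0],[0,0,0],[0,0,0]], grip=1)

```text
clock: 9.1
tool_pos: [0.4617, 0.1924, 0.0282]
eef_rot: [-0.039, 0.999, 0.0, -0.0]
contact_force: [0.3, 1.2, -0.2]
opening: 1.001
finger_force: 0.0
```

>>> servo_tool(translation=[[0,0,-0.02],[0,0,-0.04],[0,0,-0.042],[0,0,0],[0,0,0]], turn=[[0,0,0],[0,0,0],[0,0,0],[0,0,-0.148],[0,0,0]])

```text
clock: 9.72
tool_pos: [0.4618, 0.1923, 0.1306]
eef_rot: [-0.112, 0.994, 0.0, 0.0]
contact_force: [-0.1, -0.0, 0.3]
opening: 1.0
finger_force: 0.0
```

```bash
sed -i 's/green=(.566,-.1235)/green=(.567,-.125)/;s/yellow=(.629,-.111)/yellow=(.629,-.1128)/' go.py; python3 go.py S green .13; cat > look.py <<'E'
import sys
from plant import optics
from h import *
s=optics.snapshot(sys.argv[1]); P=cloud(s)
for c,m in masks(s).items():
    p=P[m&(P[...,2]>.050)&(P[...,2]<.060)]
    if len(p)>20: print(c,len(p),np.percentile(p[:,2],[5,50,95]).round(4),cv2.minEnclosingCircle(p[:,:2].astype(np.float32)))
E
python3 look.py wrist
```

```text
pos [0.4618 0.1923 0.1306] turn first [ 0.     0.001 -0.002] then tool shift [-0.0311 -0.3328  0.0006] F [-0.1 -0.   0.3] open 1.0 t 9.725 q [-0.32  0.71 -0.27  2.03  0.41  0.44  0.89]
yellow 2898 [0.0528 0.0543 0.0554] ((0.4614855647087097, 0.19204653799533844), 0.024885190650820732)
```

>>> servo_tool(translation=[[-0.0039,-0.0416,0],[-0.0039,-0.0416,0],[-0.0039,-0.0416,0],[-0.0039,-0.0416,0],[-0.0039,-0.0416,0],[-0.0039,-0.0416,0],[-0.0039,-0.0416,0],[-0.0039,-0.0416,0],[0,0,0],[0,0,0]], turn=[[0,0,0],[0,0,0],[0,0,0],[0,0,0],[0,0,0],[0,0,0],[0,0,0],[0,0,0],[0,0,0],[0,0,0]])

```text
clock: 11.02
tool_pos: [0.5661, -0.1237, 0.1295]
eef_rot: [-0.113, 0.994, 0.001, -0.001]
contact_force: [-0.6, 0.1, 0.4]
opening: 0.999
finger_force: 0.0
```

```bash
python3 go.py S green .028; python3 look.py wrist
```

```text
pos [ 0.5661 -0.1237  0.1295] turn first [ 0.002 -0.001 -0.001] then tool shift [-0.0006 -0.0014  0.1015] F [-0.6  0.1  0.4] open 0.999 t 11.025 q [ 0.36  0.8  -0.4   1.79  0.48  0.65  1.49]
green 1311 [0.0529 0.0543 0.0554] ((0.5665283799171448, -0.12551860511302948), 0.024839287623763084)
red 3910 [0.053  0.0543 0.0555] ((0.4999732971191406, -0.13886027038097382), 0.02496202476322651)
blue 2231 [0.0529 0.0543 0.0556] ((0.4430994987487793, -0.1534785032272339), 0.02407166361808777)
```

>>> servo_tool(translation=[[0,-0.002,0.02],[0,0,0.03],[0,0,0.03],[0,0,0.015],[0,0,0.0065],[0,0,0]], turn=[[0,0,0],[0,0,0],[0,0,0],[0,0,0],[0,0,0],[0,0,0]])

```text
clock: 11.82
tool_pos: [0.5674, -0.1263, 0.029]
eef_rot: [-0.113, 0.994, 0.0, 0.0]
contact_force: [-0.0, -0.4, 0.8]
opening: 0.998
finger_force: 0.0
```

>>> servo_tool(translation=[[0,0,0],[0,0,0],[0,0,0],[0,0,0],[0,0,0],[0,0,0],[0,0,0],[0,0,0]], turn=[[0,0,0],[0,0,0],[0,0,0],[0,0,0],[0,0,0],[0,0,0],[0,0,0],[0,0,0]], grip=0.4, grip_force=15)

```text
clock: 12.82
tool_pos: [0.5673, -0.1267, 0.0288]
eef_rot: [-0.113, 0.994, 0.0, 0.0]
contact_force: [-0.7, 0.5, 4.7]
opening: 0.551
finger_force: 15.0
```

>>> servo_tool(translation=[[0,0,-0.01],[0,0,-0.025],[0,0,-0.04],[0,0,0],[0,0,0]], turn=[[0,0,0],[0,0,0],[0,0,0],[0,0,0.148],[0,0,0]])

```text
clock: 13.45
tool_pos: [0.5673, -0.1271, 0.1044]
eef_rot: [-0.04, 0.999, -0.0, 0.0]
contact_force: [0.8, -0.9, -0.4]
opening: 0.555
finger_force: 15.0
```

```bash
sed -i 's/red=(.4997,-.1366)/red=(.500,-.1388)/' go.py; python3 go.py P green .103
```

```text
pos [ 0.5673 -0.1271  0.1044] turn first [-0.001  0.001  0.001] then tool shift [0.0136 0.3255 0.0014] F [ 0.8 -0.9 -0.4] open 0.555 t 13.45 q [ 0.33  0.83 -0.33  1.8   0.46  0.58  1.36]
```

>>> servo_tool(translation=[[0.0007,0.0163,0],[0.0014,0.0325,0],[0.0014,0.0325,0],[0.0014,0.0325,0],[0.0014,0.0325,0],[0.0014,0.0325,0],[0.0014,0.0325,0],[0.0014,0.0325,0],[0.0014,0.0325,0],[0.0014,0.0325,0]], turn=[[0,0,0],[0,0,0],[0,0,0],[0,0,0],[0,0,0],[0,0,0],[0,0,0],[0,0,0],[0,0,0],[0,0,0]])

```text
clock: 14.7
tool_pos: [0.5283, 0.1823, 0.1031]
eef_rot: [-0.041, 0.999, 0.0, -0.001]
contact_force: [0.2, 0.9, 0.3]
opening: 0.551
finger_force: 15.0
```

>>> servo_tool(translation=[[0.0007,0.0163,0],[0,0,0],[0,0,0],[0,0,0],[0,0,0],[0,0,0]], turn=[[0,0,0],[0,0,0],[0,0,0],[0,0,0],[0,0,0],[0,0,0]])

```text
clock: 15.45
tool_pos: [0.528, 0.1957, 0.1037]
eef_rot: [-0.039, 0.999, -0.0, 0.0]
contact_force: [-0.4, -0.4, -0.2]
opening: 0.553
finger_force: 15.0
```

```bash
python3 go.py P green .0293; python3 tilt.py green
```

```text
pos [0.528  0.1957 0.1037] turn first [-0.     0.    -0.001] then tool shift [-0.0002  0.0007  0.0744] F [-0.4 -0.4 -0.2] open 0.553 t 15.45 q [-0.29  0.81 -0.24  1.86  0.36  0.51  0.86]
green slope [0.002 0.   ] top z - tcp 0.0253 centre-tcp [-0.002  -0.0007] r 0.0255 n 6815
```

>>> servo_tool(translation=[[0.0,0.0,0.01],[0,0,0.02],[0,0,0.02],[0,0,0.015],[0,0,0.006],[0,0,0.0035],[0,0,0],[0,0,0]], turn=[[0,0,0],[0,0,0],[0,0,0],[0,0,0],[0,0,0],[0,0,0],[0,0,0],[0,0,0]])

```text
clock: 16.5
tool_pos: [0.5282, 0.1963, 0.0297]
eef_rot: [-0.039, 0.999, 0.0, 0.0]
contact_force: [0.5, -0.5, -0.6]
opening: 0.553
finger_force: 15.0
```

>>> servo_tool(translation=[[0,0,0],[0,0,0],[0,0,0],[0,0,0],[0,0,0],[0,0,0],[0,0,0]], turn=[[0,0,0],[0,0,0],[0,0,0],[0,0,0],[0,0,0],[0,0,0],[0,0,0]], grip=1)

```text
clock: 17.38
tool_pos: [0.5279, 0.1962, 0.0292]
eef_rot: [-0.039, 0.999, 0.0, -0.0]
contact_force: [0.1, 0.2, -0.3]
opening: 1.003
finger_force: 0.0
```

>>> servo_tool(translation=[[0,0,-0.02],[0,0,-0.04],[0,0,-0.042],[0,0,0],[0,0,0]], turn=[[0,0,0],[0,0,0],[0,0,0],[0,0,-0.148],[0,0,0]])

```text
clock: 18.0
tool_pos: [0.5279, 0.196, 0.1316]
eef_rot: [-0.112, 0.994, 0.0, 0.0]
contact_force: [0.3, 0.5, 0.2]
opening: 1.002
finger_force: 0.0
```

```bash
python3 go.py S red .13; python3 look.py wrist
```

```text
pos [0.5279 0.196  0.1316] turn first [ 0.     0.001 -0.002] then tool shift [ 0.1025 -0.3199  0.0016] F [0.3 0.5 0.2] open 1.002 t 18.0 q [-0.25  0.77 -0.31  1.85  0.4   0.58  0.98]
yellow 3789 [0.053  0.0543 0.0555] ((0.4619629681110382, 0.19203951954841614), 0.024988431483507156)
green 1790 [0.0529 0.0543 0.0554] ((0.528164803981781, 0.19575005769729614), 0.024891572073101997)
```

Yellow and green are seated (tops at 54.3 mm). Red is next.

>>> servo_tool(translation=[[0.0128,-0.04,0],[0.0128,-0.04,0],[0.0128,-0.04,0],[0.0128,-0.04,0],[0.0128,-0.04,0],[0.0128,-0.04,0],[0.0128,-0.04,0],[0.0128,-0.04,0],[0,0,0],[0,0,0]], turn=[[0,0,0],[0,0,0],[0,0,0],[0,0,0],[0,0,0],[0,0,0],[0,0,0],[0,0,0],[0,0,0],[0,0,0]])

```text
clock: 19.3
tool_pos: [0.4997, -0.1377, 0.1307]
eef_rot: [-0.112, 0.994, 0.001, -0.0]
contact_force: [0.0, 0.1, 0.2]
opening: 0.997
finger_force: 0.0
```

```bash
python3 go.py S red .028; python3 look.py wrist
```

```text
pos [ 0.4997 -0.1377  0.1307] turn first [ 0.001 -0.    -0.002] then tool shift [-1.000e-04 -1.100e-03  1.027e-01] F [0.  0.1 0.2] open 0.997 t 19.3 q [ 0.41  0.74 -0.37  1.98  0.51  0.52  1.47]
red 2906 [0.0528 0.0543 0.0554] ((0.49930328130722046, -0.1390676498413086), 0.024921590462327003)
blue 3802 [0.053  0.0543 0.0555] ((0.43863603472709656, -0.15440581738948822), 0.024959001690149307)
```

>>> servo_tool(translation=[[0.0005,-0.0005,0.02],[0,0,0.03],[0,0,0.03],[0,0,0.015],[0,0,0.007],[0,0,0]], turn=[[0,0,0],[0,0,0],[0,0,0],[0,0,0],[0,0,0],[0,0,0]])

```text
clock: 20.1
tool_pos: [0.4997, -0.1388, 0.0293]
eef_rot: [-0.113, 0.994, 0.0, 0.0]
contact_force: [0.1, 0.3, 0.2]
opening: 1.001
finger_force: 0.0
```

>>> servo_tool(translation=[[0,0,0],[0,0,0],[0,0,0],[0,0,0],[0,0,0],[0,0,0],[0,0,0],[0,0,0]], turn=[[0,0,0],[0,0,0],[0,0,0],[0,0,0],[0,0,0],[0,0,0],[0,0,0],[0,0,0]], grip=0.4, grip_force=15)

```text
clock: 21.1
tool_pos: [0.4995, -0.1393, 0.0293]
eef_rot: [-0.113, 0.994, -0.0, 0.0]
contact_force: [-0.6, -0.6, 3.5]
opening: 0.544
finger_force: 14.9
```

>>> servo_tool(translation=[[0,0,-0.01],[0,0,-0.025],[0,0,-0.04],[0,0,0],[0,0,0]], turn=[[0,0,0],[0,0,0],[0,0,0],[0,0,0.148],[0,0,0]])

```text
clock: 21.72
tool_pos: [0.4995, -0.1393, 0.1049]
eef_rot: [-0.04, 0.999, -0.0, 0.0]
contact_force: [-1.6, 0.7, -0.8]
opening: 0.544
finger_force: 14.9
```

```bash
sed -i 's/blue=(.4375,-.1528)/blue=(.4385,-.1545)/' go.py; python3 go.py P red .103
```

```text
pos [ 0.4995 -0.1393  0.1049] turn first [-0.     0.001  0.001] then tool shift [-0.1209  0.3324  0.0019] F [-1.6  0.7 -0.8] open 0.544 t 21.725 q [ 0.37  0.78 -0.3   1.99  0.51  0.44  1.33]
```

>>> servo_tool(translation=[[-0.006,0.0167,0],[-0.0121,0.0333,0],[-0.0121,0.0333,0],[-0.0121,0.0333,0],[-0.0121,0.0333,0],[-0.0121,0.0333,0],[-0.0121,0.0333,0],[-0.0121,0.0333,0],[-0.0121,0.0333,0],[-0.0121,0.0333,0]], turn=[[0,0,0],[0,0,0],[0,0,0],[0,0,0],[0,0,0],[0,0,0],[0,0,0],[0,0,0],[0,0,0],[0,0,0]])

```text
clock: 22.98
tool_pos: [0.5884, 0.1881, 0.1035]
eef_rot: [-0.041, 0.999, 0.0, -0.001]
contact_force: [-0.6, 0.8, -1.1]
opening: 0.544
finger_force: 14.9
```

>>> servo_tool(translation=[[-0.006,0.0167,0],[0,0,0],[0,0,0],[0,0,0],[0,0,0],[0,0,0]], turn=[[0,0,0],[0,0,0],[0,0,0],[0,0,0],[0,0,0],[0,0,0]])

```text
clock: 23.72
tool_pos: [0.594, 0.2018, 0.1043]
eef_rot: [-0.039, 0.999, -0.0, 0.0]
contact_force: [-1.5, -0.0, -0.2]
opening: 0.54
finger_force: 14.9
```

```bash
python3 go.py P red .0297; python3 tilt.py red
```

```text
pos [0.594  0.2018 0.1043] turn first [-0.     0.    -0.001] then tool shift [ 0.     -0.0003  0.0746] F [-1.5 -0.  -0.2] open 0.54 t 23.725 q [-0.25  0.87 -0.28  1.66  0.35  0.66  0.94]
red slope [-0.055 -0.002] top z - tcp 0.0249 centre-tcp [-0.0015 -0.0002] r 0.0265 n 6934
```

```bash
python3 tilt.py red; python3 - <<'E'
from plant import optics
import cv2
s=optics.snapshot("wrist"); cv2.imwrite("pics/w4.png",cv2.resize(s["img"][180:400,150:420,::-1],None,fx=2.5,fy=2.5))
E
```

```text
red slope [-0.054 -0.003] top z - tcp 0.0249 centre-tcp [-0.0017 -0.0007] r 0.0262 n 6945
```

View pics/w4.png

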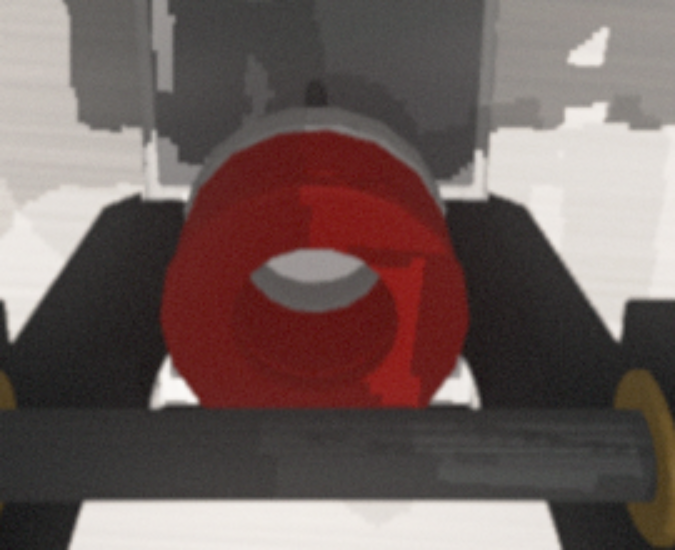

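The red spool is held with a 3° pitch and the bore is clear. The view below the bar is ambiguous, so I'm checking the full frame.

```bash
python3 - <<'E'
from plant import optics
import cv2,numpy as np
a=[optics.snapshot(n)["img"][:,:,::-1] for n in("wrist","side")]
cv2.imwrite("pics/w5.png",cv2.resize(np.hstack(a),(800,300)))
E
python3 look.py wrist
```

```text
yellow 2161 [0.0528 0.0543 0.0555] ((0.47169965505599976, 0.19254544377326965), 0.02226317673921585)
green 4328 [0.0531 0.0543 0.0555] ((0.5284277200698853, 0.1959928572177887), 0.02449687011539936)
```

View pics/w5.png

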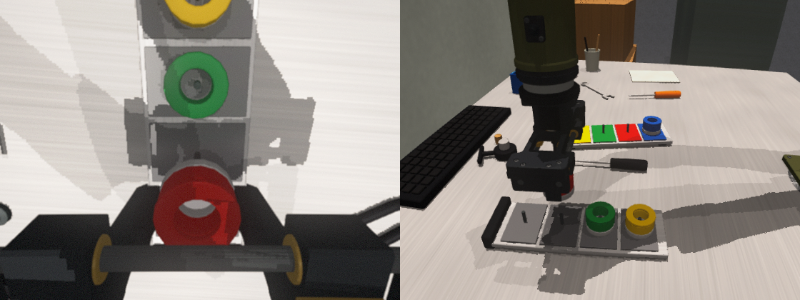

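Red is over the third post, next to green (197,83). The slight pitch is harmless, so I'm lowering it.

>>> servo_tool(translation=[[0.0,0.0,0.01],[0,0,0.02],[0,0,0.02],[0,0,0.015],[0,0,0.006],[0,0,0.003],[0,0,0],[0,0,0]], turn=[[0,0,0],[0,0,0],[0,0,0],[0,0,0],[0,0,0],[0,0,0],[0,0,0],[0,0,0]])

```text
clock: 25.02
tool_pos: [0.5944, 0.2025, 0.0308]
eef_rot: [-0.039, 0.999, 0.0, 0.001]
contact_force: [-0.1, -0.6, -0.0]
opening: 0.538
finger_force: 14.9
```

>>> servo_tool(translation=[[0,0,0],[0,0,0],[0,0,0],[0,0,0],[0,0,0],[0,0,0],[0,0,0]], turn=[[0,0,0],[0,0,0],[0,0,0],[0,0,0],[0,0,0],[0,0,0],[0,0,0]], grip=1)

```text
clock: 25.9
tool_pos: [0.5939, 0.2024, 0.0302]
eef_rot: [-0.039, 0.999, 0.0, -0.0]
contact_force: [0.4, -0.4, 0.4]
opening: 0.998
finger_force: 0.0
```

>>> servo_tool(translation=[[0,0,-0.02],[0,0,-0.04],[0,0,-0.042],[0,0,0],[0,0,0]], turn=[[0,0,0],[0,0,0],[0,0,0],[0,0,-0.148],[0,0,0]])

```text
clock: 26.52
tool_pos: [0.5944, 0.2022, 0.1339]
eef_rot: [-0.112, 0.994, 0.0, 0.001]
contact_force: [0.0, -0.2, 0.4]
opening: 1.007
finger_force: 0.0
```

```bash
python3 go.py S blue .13; python3 look.py wrist
```

```text
pos [0.5944 0.2022 0.1339] turn first [ 0.001  0.002 -0.002] then tool shift [ 0.2322 -0.3125  0.0039] F [ 0.  -0.2  0.4] open 1.007 t 26.525 q [-0.22  0.84 -0.33  1.64  0.38  0.72  1.06]
yellow 2205 [0.0528 0.0543 0.0555] ((0.4666096568107605, 0.19335177540779114), 0.024544868618249893)
green 3473 [0.0531 0.0543 0.0555] ((0.5284184217453003, 0.19606667757034302), 0.024679044261574745)
red 2836 [0.0529 0.0543 0.0554] ((0.5946540832519531, 0.2019537389278412), 0.024902988225221634)
```

>>> servo_tool(translation=[[0.0232,-0.0312,0],[0.0232,-0.0312,0],[0.0232,-0.0312,0],[0.0232,-0.0312,0],[0.0232,-0.0312,0],[0.0232,-0.0312,0],[0.0232,-0.0312,0],[0.0232,-0.0312,0],[0.0232,-0.0312,0],[0.0232,-0.0312,0]], turn=[[0,0,0],[0,0,0],[0,0,0],[0,0,0],[0,0,0],[0,0,0],[0,0,0],[0,0,0],[0,0,0],[0,0,0]])

```text
clock: 27.82
tool_pos: [0.4371, -0.1549, 0.1321]
eef_rot: [-0.112, 0.994, 0.0, -0.0]
contact_force: [0.9, 0.3, -0.4]
opening: 0.996
finger_force: 0.0
```

>>> servo_tool(translation=[[0,0,0],[0,0,0],[0,0,0],[0,0,0]], turn=[[0,0,0],[0,0,0],[0,0,0],[0,0,0]])

```text
clock: 28.32
tool_pos: [0.4384, -0.1527, 0.1322]
eef_rot: [-0.114, 0.994, 0.0, 0.0]
contact_force: [0.2, -0.5, -0.3]
opening: 1.001
finger_force: 0.0
```

```bash
python3 go.py S blue .028; python3 look.py wrist
```

```text
pos [ 0.4384 -0.1527  0.1322] turn first [0.    0.    0.001] then tool shift [ 0.0003 -0.0018  0.1042] F [ 0.2 -0.5 -0.3] open 1.001 t 28.325 q [ 0.45  0.69 -0.33  2.13  0.56  0.4   1.46]
blue 1510 [0.0529 0.0543 0.0554] ((0.437761515378952, -0.1543874442577362), 0.024733640253543854)
```

>>> servo_tool(translation=[[0.001,-0.0015,0.02],[0,0,0.03],[0,0,0.03],[0,0,0.015],[0,0,0.009],[0,0,0]], turn=[[0,0,0],[0,0,0],[0,0,0],[0,0,0],[0,0,0],[0,0,0]])

```text
clock: 29.12
tool_pos: [0.4372, -0.1551, 0.0279]
eef_rot: [-0.113, 0.994, 0.0, -0.0]
contact_force: [-0.4, -0.1, -0.3]
opening: 0.999
finger_force: 0.0
```

>>> servo_tool(translation=[[0,0,0],[0,0,0],[0,0,0],[0,0,0],[0,0,0],[0,0,0],[0,0,0],[0,0,0]], turn=[[0,0,0],[0,0,0],[0,0,0],[0,0,0],[0,0,0],[0,0,0],[0,0,0],[0,0,0]], grip=0.4, grip_force=15)

```text
clock: 30.12
tool_pos: [0.4373, -0.1555, 0.0283]
eef_rot: [-0.113, 0.994, -0.0, 0.0]
contact_force: [0.5, -0.3, 5.0]
opening: 0.562
finger_force: 15.0
```

>>> servo_tool(translation=[[0,0,-0.01],[0,0,-0.025],[0,0,-0.04],[0,0,0],[0,0,0]], turn=[[0,0,0],[0,0,0],[0,0,0],[0,0,0.148],[0,0,0]])

```text
clock: 30.75
tool_pos: [0.4372, -0.1558, 0.1038]
eef_rot: [-0.04, 0.999, -0.0, 0.0]
contact_force: [-0.2, -0.7, -0.5]
opening: 0.562
finger_force: 15.0
```

```bash
python3 go.py P blue .103
```

```text
pos [ 0.4372 -0.1558  0.1038] turn first [-0.     0.     0.001] then tool shift [-0.2501  0.3439  0.0008] F [-0.2 -0.7 -0.5] open 0.562 t 30.75 q [ 0.4   0.74 -0.25  2.15  0.58  0.31  1.3 ]
```

>>> servo_tool(translation=[[-0.0125,0.0172,0],[-0.025,0.0344,0],[-0.025,0.0344,0],[-0.025,0.0344,0],[-0.025,0.0344,0],[-0.025,0.0344,0],[-0.025,0.0344,0],[-0.025,0.0344,0],[-0.025,0.0344,0],[-0.025,0.0344,0]], turn=[[0,0,0],[0,0,0],[0,0,0],[0,0,0],[0,0,0],[0,0,0],[0,0,0],[0,0,0],[0,0,0],[0,0,0]])

```text
clock: 32.0
tool_pos: [0.6483, 0.1896, 0.1023]
eef_rot: [-0.041, 0.999, -0.001, -0.001]
contact_force: [0.2, -0.6, -0.4]
opening: 0.562
finger_force: 15.0
```

>>> servo_tool(translation=[[-0.0125,0.0172,0],[0,0,0],[0,0,0],[0,0,0],[0,0,0],[0,0,0]], turn=[[0,0,0],[0,0,0],[0,0,0],[0,0,0],[0,0,0],[0,0,0]])

```text
clock: 32.75
tool_pos: [0.6595, 0.2065, 0.1033]
eef_rot: [-0.039, 0.999, -0.0, -0.0]
contact_force: [-0.6, -0.1, -0.3]
opening: 0.559
finger_force: 15.0
```

```bash
python3 go.py P blue .029; python3 tilt.py blue
```

```text
pos [0.6595 0.2065 0.1033] turn first [-0.    -0.    -0.001] then tool shift [0.     0.0002 0.0743] F [-0.6 -0.1 -0.3] open 0.559 t 32.75 q [-0.22  0.95 -0.31  1.44  0.35  0.8   1.  ]
blue slope [-0.009  0.002] top z - tcp 0.0257 centre-tcp [-0.0017 -0.0011] r 0.0261 n 6626
```

>>> servo_tool(translation=[[0.0,0.0,0.01],[0,0,0.02],[0,0,0.02],[0,0,0.015],[0,0,0.006],[0,0,0.0035],[0,0,0],[0,0,0]], turn=[[0,0,0],[0,0,0],[0,0,0],[0,0,0],[0,0,0],[0,0,0],[0,0,0],[0,0,0]])

```text
clock: 33.8
tool_pos: [0.66, 0.2072, 0.0293]
eef_rot: [-0.039, 0.999, 0.0, 0.001]
contact_force: [-0.2, -0.2, -0.2]
opening: 0.562
finger_force: 15.0
```

>>> servo_tool(translation=[[0,0,0],[0,0,0],[0,0,0],[0,0,0],[0,0,0],[0,0,0],[0,0,0]], turn=[[0,0,0],[0,0,0],[0,0,0],[0,0,0],[0,0,0],[0,0,0],[0,0,0]], grip=1)

```text
clock: 34.67
tool_pos: [0.6596, 0.207, 0.0287]
eef_rot: [-0.039, 0.999, 0.0, -0.0]
contact_force: [-0.2, -0.0, -0.3]
opening: 0.999
finger_force: 0.0
```

>>> servo_tool(translation=[[0,0,-0.02],[0,0,-0.04],[0,0,-0.05],[0,0,-0.05],[0,0,-0.04],[0,0,0],[0,0,0]], turn=[[0,0,0],[0,0,0],[0,0,0],[0,0,0],[0,0,0],[0,0,0],[0,0,0]])

```text
clock: 35.55
tool_pos: [0.6591, 0.2068, 0.2289]
eef_rot: [-0.039, 0.999, -0.0, -0.0]
contact_force: [0.3, -1.0, -0.4]
opening: 1.006
finger_force: 0.0
```

```bash
python3 look.py wrist; python3 look.py side; python3 - <<'E'
from plant import optics
import cv2,numpy as np
a=[optics.snapshot(n)["img"][:,:,::-1] for n in("wrist","side")]
cv2.imwrite("pics/w6.png",cv2.resize(np.hstack(a),(800,300)))
E
```

```text
green 1945 [0.0529 0.0543 0.0556] ((0.5289026498794556, 0.19595956802368164), 0.02451748214662075)
red 1890 [0.0529 0.0543 0.0556] ((0.5951935648918152, 0.2020551562309265), 0.024956678971648216)
blue 1404 [0.0529 0.0543 0.0555] ((0.6604998707771301, 0.20645618438720703), 0.024539537727832794)
yellow 808 [0.0513 0.0536 0.0547] ((0.46158066391944885, 0.19414424896240234), 0.025136951357126236)
green 730 [0.052  0.0538 0.055 ] ((0.5271443724632263, 0.19702298939228058), 0.02547847479581833)
red 781 [0.0515 0.0536 0.0548] ((0.5941998958587646, 0.20415425300598145), 0.025091979652643204)
blue 950 [0.0512 0.0536 0.0584] ((0.7864938378334045, -0.1453474760055542), 0.39953747391700745)
```

View pics/w6.png

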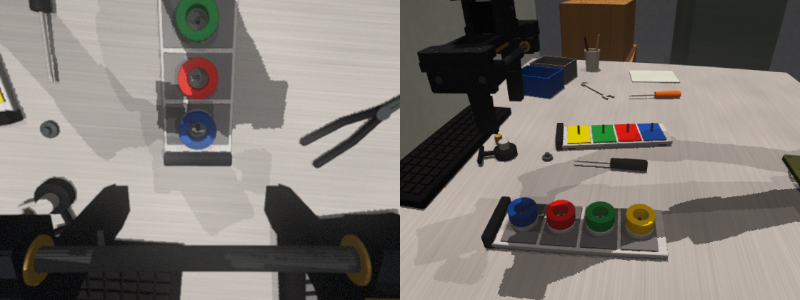

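All four spools stand flat on their posts with tops at about 54 mm. From the block end the order is blue (522,212), red (560,214), green (600,215), yellow (641,218). The robot is clear of them.

```bash
python3 -c "
from plant import r
print(r.finish_job())"
```

```text
the job is handed in; nothing more can be done
None
```

The job is handed in: all four spools stand upright and flat on the outgoing posts in reverse order (blue, red, green, yellow from the end block), and it took about 36 s of the 96 s allowed.

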